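# Dock a reagent carrier on its hidden pin and hold it read-ready

## Task

Pick up the reagent carrier with the two brown bottles by its blue handle, keep it level, and slide it squarely under the bridge of the cream dock, hole end first, until its hole drops over the pin hidden below the blue dot. Then press the carrier down so that the sprung seat goes fully down to its stop, and finish while still gripping the handle and holding it pressed down, so the analyser can read it. Leave everything else where it is.

Things in the scene. Friction and masses are not known exactly. Their poses are not given: they have to be found in the camera images.
- carrier: Carrier with two BROWN bottles, about 0.25 kg, flat on the table: grey plate x -75..+85, y -35..+35 mm, 8 thick; blue handle block 34 (x) by 16 (y) mm, 8 to 48 mm above the underside. Origin: plate's underside below the handle's centre; x from bottles to socket hole, z up. Bottles 28 mm dia., tops 50 mm up, at x -52, y +-18 mm.
- carrier_socket (a point): centre of the carrier's socket hole, at the plate's underside, 70 mm ahead (+x) of the handle's centre; the hole is 13 mm in diameter, goes right through the 8 mm plate and has a 1.5 mm chamfer
- carrier_handle (a point): point in the middle of the blue handle to grip, 36 mm above the plate's underside; pinch it across its 16 mm thickness (along the carrier's y)
- dock: Cream reading dock, fixed: base x -145..+35 mm, 150 wide, 16 high; grey sprung seat on it; cream bridge across it. Origin: table height, on the pin's axis; x inwards (carrier slides in along +x from the open front), z up. Bridge at x -22..+22 mm, underside 62, top 76 mm above the table, 110 mm between its posts; blue dot on top marks the pin below.
- pin_tip (a point): top of the fixed steel locating pin hidden under the bridge, 40 mm above the table; pin 10 mm in diameter, its top 4 mm tapered, standing 8 mm above the unpressed seat. A carrier slid in level with its underside 41 to 53 mm above the table passes over the pin and under the bridge
- seat_top (a point): point on the top face of the grey seat plate, 70 mm in front (-x) of the pin; 32 mm above the table when unpressed. The seat is 150 x 76 mm (dock x = -131 to +19 mm)
- seat (a joint): how far the sprung seat is pressed down, in m: 0 up, 0.006 at its stop. The carrier's weight alone does not move it; with the carrier on, about 1 to 3 N more starts it and about 6 to 8 N more brings it to its stop.
- carrier2: a second carrier of the same shape, but with two white bottles with green caps; a bystander; origin as on carrier
- tube_rack: white rack of capped sample tubes, 50 x 150 mm, 91 mm tall; a bystander; origin at the centre of its underside
- amber_bottle: amber glass bottle, 56 mm diameter, 105 mm tall; a bystander; origin at the centre of its underside
- wash_jar: white jar with a blue lid, 68 mm diameter, 85 mm tall; a bystander; origin at the centre of its underside
- vial: small pale vial with a red cap, 28 mm diameter, 50 mm tall; a bystander; origin at the centre of its underside
- cuvette_cup: grey plastic cup, 72 mm diameter, 60 mm tall; a bystander; origin at the centre of its underside
- dish: shallow white dish, 90 mm diameter, 15 mm tall; a bystander; origin at the centre of its underside
Things that resemble listed ones, but are neither listed nor needed, are in the scene too. Leave any yellow look-alike of the carrier alone.

How it is judged:
By the outcome, as a careful person would: the job done as asked, in the order asked, and still so for the second after the job is handed in, while the arm keeps its last pose, push and grip.
It also fails if it takes over 45 s, if anything falls off the work surface, if the arm or the gripper's body presses on something with over 40 N, if the wrist force passes 120 N, or if a joint passes its speed limit or range.

## Robot

A 6-joint arm with a two-finger parallel gripper is mounted at the origin on the work surface. World frame = base frame: x ahead of the robot, y to its left, z up, the work surface at z = 0. Lengths are in m, angles in rad, forces in N, time in s.
With the tool pointing down it reaches from about 0.325 to 0.925 m from the base axis. Payload 3.1 kg.
Tool frame: the origin (TCP) lies midway between the tips of the shut fingers; the grasp point (between the pads) lies 19 mm behind it; z points along the fingers, y is the direction in which the jaws open and shut (so a half turn about z gives the same grasp; the last joint's range is limited). The gripper opens to 85 mm and grips with 20 to 120 N. Pads are 22 mm wide; open, the fingers measure 114 mm over their backs; the gripper's body (76 mm by 85 mm) begins 54 mm behind the grasp point. The pads swing forward as they close: fully open they stand 13 mm farther back than shut.
Start: joints at [1.224, 0.217, 1.613, -0, 1.311, -0.112], TCP at [0.145, 0.608, 0.231] pointing down, gripper open.
Joint ranges: [-2.75, 2.75], [-0.78, 2.1], [0.31, 2.55], [-1.13, 4.27], [0.13, 2.63], [-2.58, 2.58]. Speed limits (rad/s): [2.79, 2.79, 3.14, 3.14, 3.14, 3.14].

## Interface

Orientations are given as a unit quaternion [x, y, z, w].
In Python, from cell import env gives the robot as it stands.
- The arm moves only by the tool arm_command, never from a script. Its argument "targets" is text: rows parted by semicolons, each of 4 numbers parted by spaces: the shift along the tool's x, y, z in cm, then the turn about the tool's z in degrees. A call has 1 to 12 rows; each row is the pose to reach, as a shift and turn from the pose commanded when the call began, along the tool's axes at that moment; what a row does not reach only later rows make up. A row lasts 1/8 s, in which the tool goes at most 62.5 mm and 10.7 degrees, less where a joint would pass 70% of its speed; a pose out of reach is approached as far as the arm can. A call with a gripper value outside its range is refused whole. "jaw" is the finger opening in cm, from 0 to 8.54, set as the call begins (left out, the last holds). The fingers move at their own pace and stop on an object; "squeeze" is the grip in N (left out, the last holds). Time passes only in rows, so rows that repeat a pose let the fingers close. It gives the time, the measured TCP pose, the force and the opening at its end, in the units of the state.
- env.get_obs(): the state, without advancing time (a new reading comes with each control period).
- env.get_image(name): name is "side" or "top"; returns a dict with "img" (420x560x3 uint8, red, green, blue), "depth" (420x560 float32, m along the optical axis (not along the pixel's ray), 0 where there is no reading), "fx", "fy", "cx", "cy" (pixels), "position" and "attitude" of the camera in the world. Camera axes: x right, y down, z forward; pixel columns grow to the right and rows downward; lengths in m; the calibration is good to about 2 mm. A picture is of the moment at which its call begins.
- env.sign_off(): hands the job in, once; it reports no verdict.
Trained networks look in a picture, given as the dict that the camera call returned (one of the last four; its "shot" number tells which), for a name from the list of things; names that differ only in an ending like _2 or _b are one class to them, and where a whole thing is asked for, a point or a joint stands for the part that bears it (a point fixed in the world has none). Each returns a list of dicts, best first, with "score" (0 to 1); they miss things now and then, are a little off and sometimes report something else, mostly with a low value. They report only what shows in the picture. A call takes as long as a camera call. They do not tell look-alikes from the thing itself.
- env.boxes_of(picture, thing): "extent" ([left, top, width, height] as shares, 0 to 1, of the picture: columns of its width, rows of its height, round what is visible of it).
- env.masks_of(picture, thing): "pixels" (420x560 bool, what is visible of it) and "extent" ([left, top, width, height] as shares, 0 to 1, of the picture: columns of its width, rows of its height, round what is visible of it).
The state is a dict: "clock": time; "q": joint angles; "joint_velocities": joint speeds; "effort": joint torques, N m; "ee_pos": TCP position; "ee_rot": TCP orientation; "wrist_force": force on the tool from outside, world axes, zero at the start; "torque": the same for the moment, N m; "gripper_width": finger opening in m.
Only numpy, scipy, OpenCV 4.12 (cv2) and the standard library are available. Lean on these libraries where they do the work, as an engineer would, in place of code of your own. Each camera call takes 0.05 s, during which the arm holds its last target. There are 200 camera calls.

## Working session

There is one attempt and no reset: what is moved stays moved. The work goes in short steps, Python scripts to look and compute and a tool call to move; the robot and the scene stay as the last step left them, time stands still between calls to the robot, and variables do not carry over. Pictures are saved under pics/ and viewed, about 8 in all and at most 12, crops included, and the job is handed in when it is done.

Besides the shell and the picture viewer there is one more tool, called after "Emit:" as name(argument=value, ...), one argument or row to a line, values as JSON. arm_command: Moves the arm, as the interface text tells. Its arguments: {"type":"object","properties":{"targets":{"type":"string"},"jaw":{"type":"number"},"squeeze":{"type":"number"}},"required":["targets"]}

```bash
mkdir -p pics; cat > h.py <<'E'
import numpy as np, cv2
from cell import env
from scipy.spatial.transform import Rotation as R
def pts(p):
    d=p["depth"]; v,u=np.mgrid[0:420,0:560]
    c=np.stack([(u-p["cx"])/p["fx"]*d,(v-p["cy"])/p["fy"]*d,d],-1)
    a=np.array(p["attitude"]); M=R.from_quat(a).as_matrix() if a.size==4 else a.reshape(3,3)
    w=c@M.T+np.array(p["position"]); w[d<=0]=np.nan
    return w
def save(p,n): cv2.imwrite("pics/"+n,p["img"][:,:,::-1])
E
python3 - <<'E'
from h import *
o=env.get_obs(); print(o)
for n in("top","side"):
    p=env.get_image(n); save(p,n+"0.png"); np.save(n+"0.npy",p,allow_pickle=True); w=pts(p)
    print(n,p["position"],p["attitude"],p["fx"])
    for t in("carrier","dock","carrier_handle"):
        for m in env.masks_of(p,t):
            k=m["pixels"]; print(t,round(m["score"],2),(np.array(m["extent"])*[560,420,560,420]).round(),np.nanmedian(w[k],0).round(3))
E
```

```text
{'clock': 0.0, 'q': array([ 1.22377806e+00,  2.17782340e-01,  1.61491754e+00, -1.47990815e-05,
        1.31129075e+00, -1.12215331e-01]), 'joint_velocities': array([ 2.99327346e-04,  6.05954751e-04,  1.73627549e-05,  1.14597222e-03,
        9.02169247e-04, -8.12730814e-04]), 'effort': array([-1.15422768e-03, -3.96840370e+01, -3.03853226e+01, -1.83092238e-04,
        9.76798881e-03,  8.26313737e-06]), 'ee_pos': array([0.1451227 , 0.6070878 , 0.22995945]), 'ee_rot': array([ 1.17129981e-01,  9.93115869e-01, -1.16914481e-03, -2.65932753e-04]), 'wrist_force': array([-0.1409522 , -0.43259198,  0.80040536]), 'torque': array([ 0.00699157,  0.05683938, -0.01100543]), 'gripper_width': 0.08525868461503856}
top [ 0.33091341 -0.08964832  1.31634143] [-0.69658051  0.71424366 -0.04039479  0.05477083] 394.9404546345405
carrier 0.95 [284. 188.  22.  47.] [ 0.515 -0.128  0.009]
carrier 0.76 [419. 238.  54.  53.] [ 0.325 -0.604  0.009]
carrier 0.71 [128. 212.  22.  18.] [0.495 0.38  0.071]
dock 0.83 [182. 174.  52.  56.] [0.553 0.151 0.03 ]
carrier_handle 0.95 [421. 240.  47.  51.] [ 0.325 -0.604  0.009]
carrier_handle 0.79 [350. 185.  32.  50.] [ 0.512 -0.359  0.008]
side [ 0.41679998 -1.40448476  1.07161972] [ 0.89372913 -0.03597657  0.02070142 -0.44668265] 518.5445830250698
carrier 0.94 [252. 271.  61.  32.] [ 0.506 -0.37   0.011]
carrier 0.59 [248. 226.  52.  24.] [ 0.509 -0.138  0.011]
carrier 0.56 [180. 339.  68.  61.] [ 0.323 -0.616  0.01 ]
dock 0.92 [254. 161.  52.  43.] [0.563 0.121 0.032]
dock 0.35 [251. 274.  60.  34.] [ 0.508 -0.37   0.01 ]
carrier_handle 0.94 [178. 338.  67.  62.] [ 0.325 -0.615  0.01 ]
carrier_handle 0.74 [248. 269.  67.  36.] [ 0.509 -0.369  0.01 ]
carrier_handle 0.49 [284. 133.  21.  20.] [0.624 0.402 0.056]
```

View pics/top0.png

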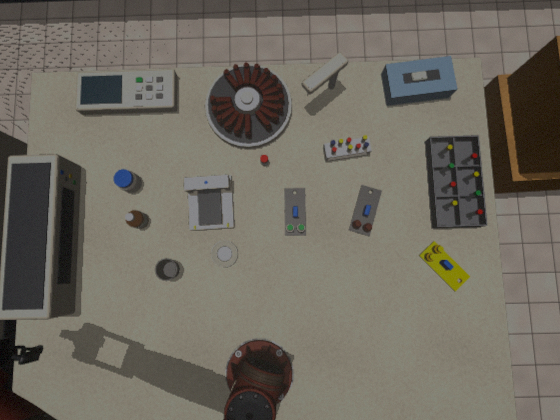

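View pics/side0.png

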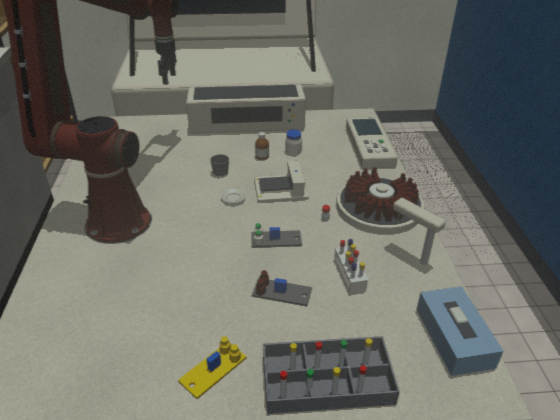

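Candidates in top view: brown-bottle carrier at (366,210), chosen; the green/white carrier2 at (295,212) and the yellow look-alike at (444,266) are both to be left alone. The dock is at (209,202), with the blue dot at (206,183) and its open front toward the robot.

```bash
cat >> h.py <<'E'
def blob(w,im,c,r,zl,zh,col=None):
    k=(np.hypot(w[...,0]-c[0],w[...,1]-c[1])<r)&(w[...,2]>zl)&(w[...,2]<zh)
    if col=="blue":
        i=im.astype(int); k&=(i[...,2]>i[...,0]+50)
    return k
def rect(P):
    (c,s,a)=cv2.minAreaRect((P[:,:2]*1000).astype(np.float32))
    return np.round(c,1),np.round(s,1),round(a,1)
E
python3 - <<'E'
from h import *
for n in("top","side"):
    p=np.load(n+"0.npy",allow_pickle=True).item(); w=pts(p); im=p["img"]
    c=(.51,-.37)
    k=blob(w,im,c,.1,-.02,.02)&(im.max(-1)<140)
    print(n,"table z",np.nanmedian(w[blob(w,im,(.4,-.25),.05,-.02,.02)][:,2]))
    kp=blob(w,im,c,.11,.004,.014); print("plate",kp.sum(),rect(w[kp]))
    kb=blob(w,im,c,.1,.02,.06,"blue"); print("handle",kb.sum(),w[kb].mean(0),w[kb].max(0),rect(w[kb]))
    kt=blob(w,im,c,.1,.040,.06,"blue"); print("handletop",kt.sum(),w[kt].mean(0),rect(w[kt]))
    d=(.56,.15)
    for nm,a,b in(("bridge",.071,.082),("seat",.026,.040),("base",.01,.021)):
        kk=blob(w,im,d,.13,a,b); print(nm,kk.sum(),rect(w[kk]),w[kk].mean(0).round(3))
    kd=blob(w,im,d,.13,.065,.09,"blue"); print("dot",kd.sum(),w[kd].mean(0))
    x=cv2.resize(im[170:250,150:290] if n=="top" else im[140:220,230:330],None,fx=5,fy=5,interpolation=2)
    y=cv2.resize(im[170:250,330:400] if n=="top" else im[250:330,230:330],None,fx=5,fy=5,interpolation=2)
    cv2.imwrite(f"pics/crop_{n}.png",np.hstack([x,y])[:,:800+0,::-1] if n=="side" else cv2.resize(np.hstack([x,y]),(800,300))[:,:,::-1])
E
```

```text
top table z -0.00026811064207299395
plate 879 (array([ 507.5, -369.8]), array([203.7, 209.3]), 10.0)
handle 41 [ 0.51087946 -0.36124137  0.04764673] [ 0.525598   -0.35050001  0.05086948] (array([ 510.8, -361.6]), array([13.8, 29.4]), 68.6)
handletop 41 [ 0.51087946 -0.36124137  0.04764673] (array([ 510.8, -361.6]), array([13.8, 29.4]), 68.6)
bridge 595 (array([608.1, 157.2]), array([ 45. , 145.7]), 2.6) [0.608 0.157 0.076]
seat 803 (array([543.8, 137.9]), array([132.5, 144.8]), 16.7) [0.537 0.153 0.032]
base 931 (array([553.6, 155. ]), array([179.8, 150.4]), 2.5) [0.525 0.149 0.016]
dot 6 [0.60992331 0.15727156 0.07576725]
side table z 0.002037423283769879
plate 1075 (array([ 507.1, -371.7]), array([207.8, 217.3]), 38.9)
handle 41 [ 0.50928002 -0.36209656  0.04891105] [ 0.52295259 -0.34770051  0.05454556] (array([ 510.3, -360.2]), array([16.4, 28.7]), 60.5)
handletop 41 [ 0.50928002 -0.36209656  0.04891105] (array([ 510.3, -360.2]), array([16.4, 28.7]), 60.5)
bridge 281 (array([606.9, 154.3]), array([ 45.9, 154.5]), 2.7) [0.606 0.151 0.077]
seat 455 (array([544.8, 141.5]), array([142. , 154.6]), 12.5) [0.541 0.145 0.034]
base 463 (array([539.9, 147.6]), array([188.7, 203.3]), 22.7) [0.534 0.119 0.017]
dot 0 [nan nan nan]<stdin>:13: RuntimeWarning: Mean of empty slice.
  ret = um.true_divide(
```

View pics/crop_top.png

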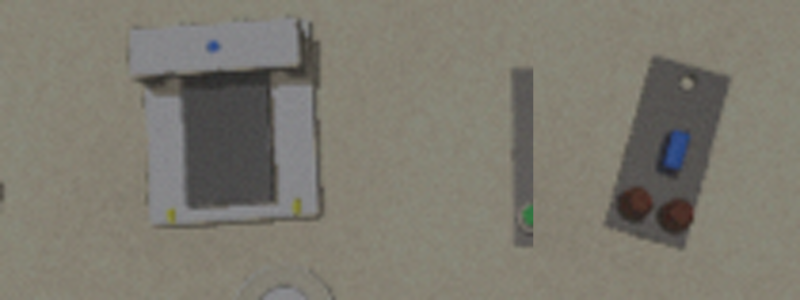

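The crop confirms brown bottles, blue handle and hole end pointing away from the robot (hole at crop (687,83)). The dock is open toward the robot.

```bash
python3 - <<'E'
from h import *
o=env.get_obs(); M=R.from_quat(o["ee_rot"]).as_matrix(); print(M.round(3),np.degrees(np.arctan2(M[1,0],M[0,0])))
for n in("top","side"):
    p=np.load(n+"0.npy",allow_pickle=True).item(); w=pts(p); im=p["img"]
    g=cv2.GaussianBlur(im,(3,3),0).max(-1)
    near=blob(w,im,(.51,-.36),.12,-.02,.06)
    print(np.percentile(g[near],[5,25,50,75]))
    k=near&(g<np.percentile(g[near],75)-22)
    k=cv2.morphologyEx(k.astype(np.uint8),cv2.MORPH_OPEN,np.ones((2,2)))
    nl,l,s,_=cv2.connectedComponentsWithStats(k); i=1+np.argmax(s[1:,4]); k=l==i
    lo=k&(w[...,2]<.014)
    print(n,s[i],rect(w[lo]))
    hd=cv2.fitLine((w[lo][:,:2]).astype(np.float32),cv2.DIST_L2,0,.01,.01).ravel(); print(np.degrees(np.arctan2(hd[1],hd[0])))
E
```

```text
[[-0.973  0.233 -0.   ]
 [ 0.233  0.973 -0.   ]
 [ 0.    -0.    -1.   ]] 166.54581408001644
[ 78. 108. 133. 134.]
top [ 350  186   33   51 1024] (array([ 511.9, -366.9]), array([ 75.6, 161.9]), 71.9)
-17.606655
[ 75.  94. 153. 156.]
side [ 252  271   61   37 1265] (array([ 522.3, -363.7]), array([111.6, 163.8]), 61.1)
-11.520405
```

Emit:
arm_command(
  targets="-36.8 -22.8 0 0;-36.8 -22.8 0 0;-36.8 -22.8 0 0;-36.8 -22.8 0 0;-36.8 -22.8 0 0;-36.8 -22.8 0 0;-36.8 -22.8 0 0;-58.1 -85.9 0 4.5;-58.1 -85.9 0 4.5;-58.1 -85.9 0 4.5;-58.1 -85.9 0 4.5;-58.1 -85.9 0 4.5",
  jaw=5,
  squeeze=50,
)

```text
clock: 1.9
ee_pos: [0.4786, -0.0127, 0.2318]
ee_rot: [0.156, 0.988, 0.0, 0.001]
wrist_force: [0.9, 0.6, -0.3]
gripper_width: 0.0505
```

```bash
cat >> h.py <<'E'
def go(x,y,z,yaw=None):
    "print tool shift to world TCP goal; yaw = carrier x-axis yaw deg (tool x = yaw+180)"
    o=env.get_obs(); M=R.from_quat(o["ee_rot"]).as_matrix()
    t=M.T@(np.array([x,y,z])-o["ee_pos"])*100
    cy=np.degrees(np.arctan2(-M[1,0],-M[0,0]))
    print("shift cm",t.round(2),"turn",None if yaw is None else round(cy-yaw,2),"| now",o["ee_pos"].round(4),"yaw",cy.round(2),"F",o["wrist_force"].round(1),"w",o["gripper_width"].round(4),"t",o["clock"],"tilt",M[:,2].round(4))
E
python3 -c "
from h import *
go(.51,-.362,.15,-18)"
```

```text
Traceback (most recent call last):
  File "h.py", line 24, in go
    print("shift cm",t.round(2),"turn",None if yaw is None else round(cy-yaw,2),"| now",o["ee_pos"].round(4),"yaw",cy.round(2),"F",o["wrist_force"].round(1),"w",o["gripper_width"].round(4),"t",o["clock"],"tilt",M[:,2].round(4))
                                                                                                                                                                 ^^^^^^^^^^^^^^^^^^^^^^^^
AttributeError: 'float' object has no attribute 'round'
```

```bash
sed -i 's/o\["gripper_width"\].round(4)/round(o["gripper_width"],4)/' h.py
python3 -c "
from h import *
go(.51,-.362,.13,-18)"
```

```text
shift cm [-13.74 -32.27  10.19] turn 0.05 | now [ 0.4786 -0.0127  0.2318] yaw -17.95 F [ 0.9  0.6 -0.3] w 0.0505 t 1.9 tilt [ 1.5e-03 -1.0e-04 -1.0e+00]
```

Emit:
arm_command(
  targets="-13.7 -32.3 0 0;-13.7 -32.3 0 0;-13.7 -32.3 0 0;-13.7 -32.3 0 0;-13.7 -32.3 0 0;-13.7 -32.3 0 0;-13.7 -32.3 10.2 0;-13.7 -32.3 10.2 0;-13.7 -32.3 10.2 0",
)

```text
clock: 3.02
ee_pos: [0.5064, -0.3578, 0.1246]
ee_rot: [0.156, 0.988, 0.003, -0.004]
wrist_force: [-0.9, 1.0, -0.7]
gripper_width: 0.0498
```

```bash
python3 - <<'E'
from h import *
go(.51,-.362,.017,-18)
ims=[]
for n in("top","side"):
    p=env.get_image(n); im=p["img"]; w=pts(p)
    kb=blob(w,im,(.51,-.36),.08,.02,.06,"blue"); print(kb.sum(),w[kb].mean(0) if kb.any() else 0)
    c=im[140:240,300:420] if n=="top" else im[200:320,220:340]
    ims.append(cv2.resize(c,(400,400),interpolation=2))
cv2.imwrite("pics/close.png",np.hstack(ims)[:,:,::-1])
E
```

```text
shift cm [-0.57 -0.33 10.75] turn 0.03 | now [ 0.5064 -0.3578  0.1246] yaw -17.97 F [-0.9  1.  -0.7] w 0.0498 t 3.025 tilt [-0.0074  0.0066 -1.    ]
0 0
18 [ 0.50618189 -0.36436358  0.04864815]
```

View pics/close.png

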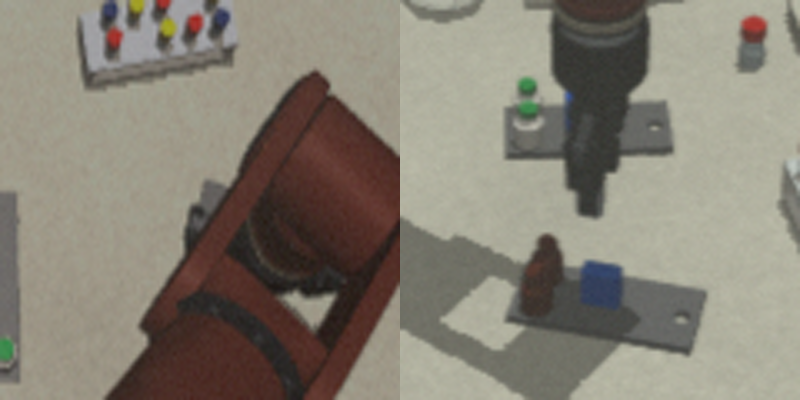

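```bash
python3 -c "
from h import *
go(.5095,-.3625,.018,-18)"
```

```text
shift cm [-1.000e-02 -1.900e-01  1.123e+01] turn 0.05 | now [ 0.5099 -0.3606  0.1303] yaw -17.95 F [ 0.4 -0.8  0.7] w 0.0501 t 3.125 tilt [ 8.e-04 -7.e-04 -1.e+00]
```

Emit:
arm_command(
  targets="0 -0.2 4 0;0 -0.2 7 0;0 -0.2 9.5 0;0 -0.2 10.8 0;0 -0.2 11.2 0;0 -0.2 11.2 0;0 -0.2 11.2 0",
)

```text
clock: 4.0
ee_pos: [0.5097, -0.3629, 0.0188]
ee_rot: [0.156, 0.988, -0.001, 0.001]
wrist_force: [0.1, -0.3, -0.5]
gripper_width: 0.0504
```

```bash
python3 - <<'E'
from h import *
go(.5095,-.3625,.018,-18)
p=env.get_image("side"); im=p["img"]
c=cv2.resize(im[240:330,225:345],(800,600),interpolation=2)
cv2.imwrite("pics/close2.png",c[:,:,::-1])
E
```

```text
shift cm [0.03 0.03 0.08] turn 0.05 | now [ 0.5097 -0.3629  0.0188] yaw -17.95 F [ 0.1 -0.3 -0.5] w 0.0504 t 4.0 tilt [ 0.0019 -0.0017 -1.    ]
```

View pics/close2.png

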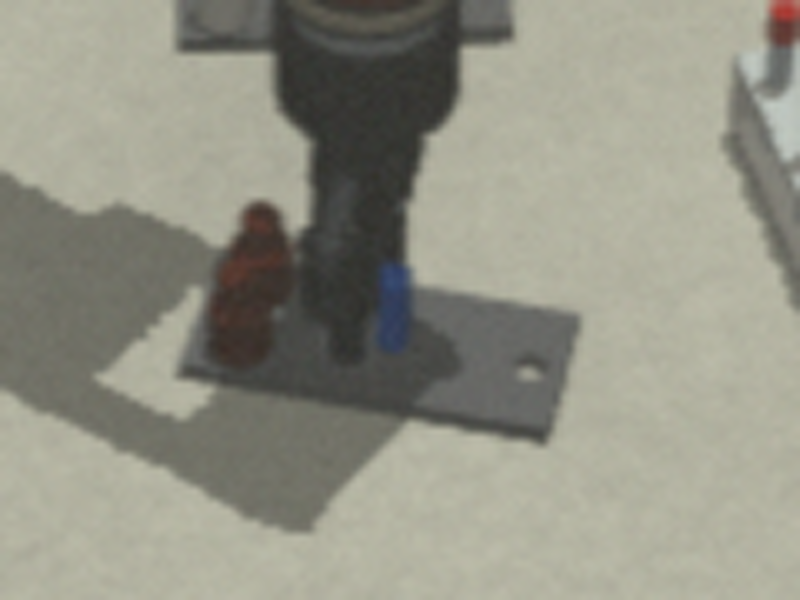

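Emit:
arm_command(
  targets="0 0 0 0;0 0 0 0;0 0 0 0;0 0 0 0;0 0 0 0;0 0 0 0",
  jaw=0,
  squeeze=70,
)

```text
clock: 4.8
ee_pos: [0.5091, -0.3623, 0.0178]
ee_rot: [0.156, 0.988, -0.0, 0.0]
wrist_force: [-0.6, 0.1, 4.0]
gripper_width: 0.015
```

Emit:
arm_command(
  targets="0 0 -1 0;0 0 -3 0;0 0 -6 0;0 0 -9 0;0 0 -11 0;0 0 -12 0;0 0 -12 0;0 0 -12 0;0 0 -12 0",
)

```text
clock: 5.92
ee_pos: [0.5079, -0.3614, 0.1357]
ee_rot: [0.156, 0.988, 0.001, -0.001]
wrist_force: [-0.3, 0.2, -3.5]
gripper_width: 0.0148
```

```bash
python3 - <<'E'
from h import *
go(.5382,.1543,.15,2.5)
p=env.get_image("side"); im=p["img"]; save(p,"lift.png")
c=cv2.resize(im[190:310,210:370],(800,600),interpolation=2)
cv2.imwrite("pics/lift_c.png",c[:,:,::-1])
E
```

```text
shift cm [13.02 50.   -1.34] turn -20.46 | now [ 0.5079 -0.3614  0.1357] yaw -17.96 F [-0.3  0.2 -3.5] w 0.0148 t 5.925 tilt [-0.0021  0.0019 -1.    ]
```

View pics/lift_c.png

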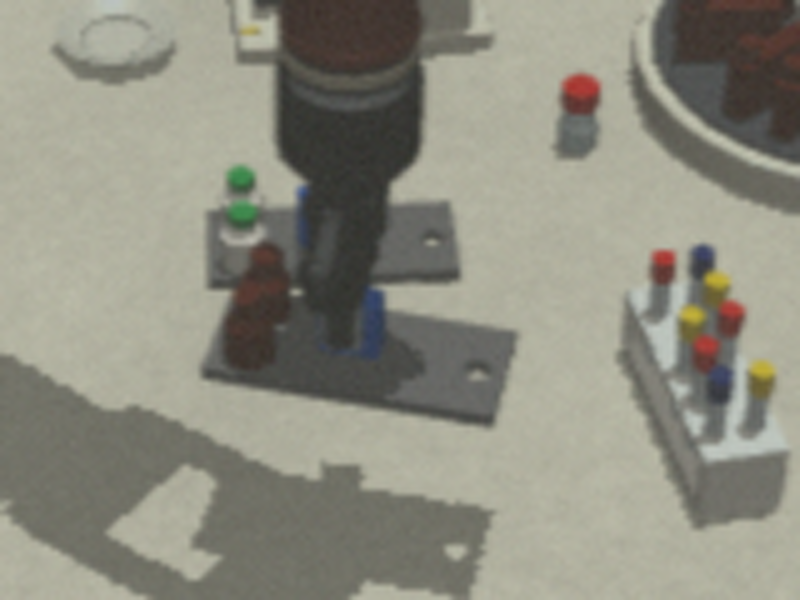

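```bash
cat >> h.py <<'E'
def carrier_in_hand(n):
    o=env.get_obs(); p=env.get_image(n); w=pts(p); o=env.get_obs()
    M=R.from_quat(o["ee_rot"]).as_matrix(); q=(w-o["ee_pos"])@M*1000 # tool frame mm
    q=q*[-1,1,-1]  # carrier x fwd, y left, z up (rel. TCP)
    k=(abs(q[...,2]+9.8)<5)&(abs(q[...,0])<110)&(abs(q[...,1])<55)
    kb=(p["img"][...,2].astype(int)>p["img"][...,0]+40)&(abs(q[...,0])<40)&(abs(q[...,1])<30)&(abs(q[...,2])<45)
    P=q[k]; return p,q,k,kb,P
E
python3 - <<'E'
from h import *
go(0,0,0,0)
for n in("top","side"):
    p,q,k,kb,P=carrier_in_hand(n)
    print(n,len(P),"rect",rect(P),"z",np.median(P[:,2]))
    print(" x range",np.percentile(P[:,0],[.5,2,98,99.5]).round(1),"y",np.percentile(P[:,1],[.5,2,98,99.5]).round(1))
    F=P[P[:,0]>35]; print(" z at front L/R",[np.median(F[s,2]).round(1) for s in (F[:,1]>10,F[:,1]<-10)],"rear",np.median(P[P[:,0]<-20][:,2]) if (P[:,0]<-20).any() else 0)
    print(" blue",kb.sum(),q[kb].min(0).round(1),q[kb].max(0).round(1))
    # hole: points seen well below the plate inside the plate outline
    h=(q[...,2]<-30)&(abs(q[...,0]-70)<30)
    u=np.uint8(k); cnt,hi=cv2.findContours(u,cv2.RETR_CCOMP,cv2.CHAIN_APPROX_NONE)
    for c,hh in zip(cnt,hi[0]):
        if hh[3]>=0: 
            uv=c[:,0].mean(0); x,y=np.round(uv).astype(int); ring=q[c[:,0,1],c[:,0,0]]; print(" hole?",uv.round(1),len(c),ring.mean(0).round(1))
E
```

```text
shift cm [59.44 18.72 13.74] turn -17.95 | now [ 0.508  -0.3615  0.1359] yaw -17.95 F [-0.3  0.3 -3. ] w 0.0151 t 5.975 tilt [-0.0019  0.0017 -1.    ]
top 60 rect (array([60772.1, 28436.8]), array([15481.4, 49940. ]), 88.3) z -9.602149870218508
 x range [36.9 39.7 84.9 85.7] y [20.4 20.5 36.3 36.4]
 z at front L/R [np.float64(-9.6), np.float64(nan)] rear 0
  return _methods._mean(a, axis=axis, dtype=dtype,
  ret = ret.dtype.type(ret / rcount)
Traceback (most recent call last):
ValueError: zero-size array to reduction operation minimum which has no identity
```

```bash
python3 - <<'E'
from h import *
for n in("side",):
    p,q,k,kb,P=carrier_in_hand(n)
    print(n,len(P),"rect",rect(P/1000),"z",np.median(P[:,2]))
    print(" x range",np.percentile(P[:,0],[.5,2,98,99.5]).round(1),"y",np.percentile(P[:,1],[.5,2,98,99.5]).round(1))
    F=P[P[:,0]>35]; print(" z front L/R",[np.median(F[s,2]).round(1) for s in (F[:,1]>10,F[:,1]<-10)],"rear",np.median(P[P[:,0]<-20][:,2]))
    if kb.any(): print(" blue",kb.sum(),q[kb].min(0).round(1),q[kb].max(0).round(1))
    cnt,hi=cv2.findContours(np.uint8(k),cv2.RETR_CCOMP,cv2.CHAIN_APPROX_NONE)
    for c,hh in zip(cnt,hi[0]):
        if hh[3]>=0: 
            ring=q[c[:,0,1],c[:,0,0]]; print(" hole?",c[:,0].mean(0).round(1),len(c),ring.mean(0).round(1))
E
```

```text
side 813 rect (array([3.6, 0.2]), array([ 77.1, 162.2]), 89.8) z -8.85055085159477
 x range [-75.1 -72.6  82.4  84.1] y [-37.8 -36.1  33.9  36.3]
 z front L/R [np.float64(-9.0), np.float64(-8.9)] rear -8.710523863594558
 blue 6 [10.1 -8.8 27.1] [14.5  3.8 31.7]
 hole? [296. 272.] 4 [ 52.1 -36.2 -10.6]
 hole? [297. 268.] 4 [ 52.1 -23.6  -7.7]
 hole? [286.5 268. ] 6 [ 24.9 -29.5  -8.3]
 hole? [307. 266.] 4 [76.3 -8.7 -8.7]
 hole? [265. 266.] 4 [-33.1 -33.  -10.6]
 hole? [261. 266.] 4 [-44.2 -33.  -13. ]
 hole? [301. 265.] 4 [60.  -8.8 -8.5]
 hole? [279. 265.] 4 [  2.7 -22.1  -9. ]
 hole? [290. 264.] 4 [ 30.7 -12.5  -7.9]
 hole? [310. 263.] 4 [ 81.6   7.  -10.7]
 hole? [304.7 264.3] 11 [ 68.8  -1.8 -10.2]
 hole? [297. 263.] 4 [48.2 -4.6 -7.6]
 hole? [277. 263.] 4 [ -4.2 -16.3  -8.4]
 hole? [269. 263.] 4 [-24.8 -22.1  -7.7]
 hole? [293. 262.] 4 [36.9 -3.2 -7.6]
 hole? [279. 262.] 4 [  0.1 -11.1  -8.5]
 hole? [305. 261.] 4 [ 67.1  10.9 -10. ]
 hole? [277. 261.] 4 [-6.2 -7.8 -9.2]
 hole? [296. 259.] 4 [42.  12.4 -9.4]
 hole? [253. 259.] 4 [-70.8 -16.7  -7.8]
 hole? [288. 257.] 4 [19.5 13.4 -7.7]
 hole? [298. 255.] 4 [44.  29.6 -9.4]
 hole? [293. 255.] 4 [30.6 26.6 -9.6]
 hole? [288. 254.] 4 [16.6 26.4 -8.7]
 hole? [268. 253.] 4 [-37.4  16.5  -7.7]
```

```bash
python3 -c "
from h import *
go(.4182,.1485,.136,2.5)"
```

```text
shift cm [24.31 45.77  0.1 ] turn -20.45 | now [ 0.5084 -0.3618  0.1364] yaw -17.95 F [ 0.3  0.8 -2.4] w 0.0149 t 6.075 tilt [-0.0011  0.001  -1.    ]
```

Emit:
arm_command(
  targets="1 1.9 0 0;3 5.7 0 -2;5.5 10.3 0 -4;8 15 0 -6;10.6 20 0 -8;13.2 24.8 0 -10;15.8 29.7 0 -12;18.3 34.4 0 -14.5;20.5 38.6 0 -17;22.4 42.2 0 -19;23.8 44.8 0 -20.4;24.3 45.8 0 -20.4",
)

```text
clock: 7.58
ee_pos: [0.4183, 0.1498, 0.1374]
ee_rot: [-0.022, 1.0, 0.0, 0.0]
wrist_force: [0.7, -1.3, -2.6]
gripper_width: 0.015
```

Emit:
arm_command(
  targets="0 0 0 0;0 0 0 0;0 0 0 0",
)

```text
clock: 7.95
ee_pos: [0.419, 0.1476, 0.1373]
ee_rot: [-0.021, 1.0, -0.0, -0.0]
wrist_force: [0.8, -0.2, -3.0]
gripper_width: 0.0148
```

```bash
python3 - <<'E'
from h import *
go(.4182,.1485,.065,2.5)
for n in("top","side"):
    p,q,k,kb,P=carrier_in_hand(n); w=pts(p)
    print(n,len(P),"rect",rect(P/1000),"x",np.percentile(P[:,0],[.5,2,98,99.5]).round(1),"y",np.percentile(P[:,1],[.5,2,98,99.5]).round(1))
    for nm,a,b in(("bridge",.069,.083),("base",.01,.022)):
        kk=blob(w,p["img"],(.56,.155),.13,a,b); print(nm,kk.sum(),rect(w[kk]))
    save(p,n+"1.png")
go(.4182,.1485,.065,2.5)
E
```

```text
shift cm [0.07 0.09 7.23] turn -0.14 | now [0.419  0.1476 0.1373] yaw 2.36 F [ 0.8 -0.2 -3. ] w 0.0148 t 7.95 tilt [-0.e+00 -3.e-04 -1.e+00]
top 369 rect (array([  6.4, -14.3]), array([160.8,  41.2]), 1.0) x [-73.4 -71.9  84.7  85.6] y [-34.2 -33.8  -0.4   4.8]
bridge 613 (array([608.4, 157.7]), array([ 46.1, 146.3]), 2.4)
base 663 (array([559., 154.]), array([189.1, 150.2]), 1.4)
side 389 rect (array([4.5, 2.1]), array([ 82.1, 160.9]), 88.7) x [-74.1 -72.6  81.4  84.2] y [-38.1 -37.4  36.5  40.4]
bridge 299 (array([607.1, 153.6]), array([ 46.3, 152.3]), 2.5)
base 498 (array([552.2, 151.5]), array([179.3, 158.5]), 2.5)
shift cm [0.07 0.08 7.23] turn -0.13 | now [0.4189 0.1478 0.1373] yaw 2.37 F [-0.2  0.4 -3.5] w 0.0155 t 8.05 tilt [ 0.e+00 -2.e-04 -1.e+00]
```

Emit:
arm_command(
  targets="0.1 0.1 1.5 -0.1;0.1 0.1 4 -0.1;0.1 0.1 6 -0.1;0.1 0.1 7.2 -0.1;0.1 0.1 7.2 -0.1;0.1 0.1 7.2 -0.1",
)

```text
clock: 8.8
ee_pos: [0.4183, 0.1496, 0.0658]
ee_rot: [-0.022, 1.0, 0.0, 0.001]
wrist_force: [0.8, 0.6, -2.6]
gripper_width: 0.0149
```

```bash
python3 -c "
from h import *
go(.5382,.154,.065,2.5)"
```

```text
shift cm [-11.99  -0.09   0.09] turn 0.05 | now [0.4183 0.1496 0.0658] yaw 2.55 F [ 0.8  0.6 -2.6] w 0.0149 t 8.8 tilt [ 1.1e-03  2.0e-04 -1.0e+00]
```

Emit:
arm_command(
  targets="-1 0 0.1 0;-2.5 0 0.1 0;-4 0 0.1 0;-5.5 0 0.1 0;-7 0 0.1 0;-8.5 0 0.1 0;-10 0 0.1 0;-11 0 0.1 0;-11.7 0 0.1 0;-12 0 0.1 0;-12 0 0.1 0;-12 0 0.1 0",
)

```text
clock: 10.3
ee_pos: [0.537, 0.1548, 0.0642]
ee_rot: [-0.022, 1.0, -0.0, -0.0]
wrist_force: [-0.5, 0.3, -2.9]
gripper_width: 0.0152
```

```bash
python3 - <<'E'
from h import *
go(.5382,.154,.065,2.5)
ims=[]
for n in("top","side"):
    p,q,k,kb,P=carrier_in_hand(n); w=pts(p); im=p["img"]
    print(n,len(P),"x",np.percentile(P[:,0],[.5,2,98,99.5]).round(1),"y",np.percentile(P[:,1],[.5,2,98,99.5]).round(1),"z",np.median(P[:,2]))
    kk=blob(w,im,(.608,.157),.09,.069,.083); print(kk.sum(),rect(w[kk]))
    c=im[150:250,150:270] if n=="top" else im[130:220,225:333]
    ims.append(cv2.resize(c,(400,333),interpolation=2))
cv2.imwrite("pics/ins.png",np.hstack(ims)[:,:,::-1])
go(.5382,.154,.065,2.5)
E
```

```text
shift cm [-0.12 -0.08 -0.08] turn 0.06 | now [0.537  0.1548 0.0642] yaw 2.56 F [-0.5  0.3 -2.9] w 0.0152 t 10.3 tilt [-7.e-04 -1.e-04 -1.e+00]
top 174 x [-74.1 -72.8  49.   50. ] y [-34.2 -33.6  -4.9  -4.1] z -10.101966566785094
279 (array([579.9, 115.6]), array([106.1,  67.5]), 4.1)
side 266 x [-75.9 -74.9  48.3  49.9] y [-38.8 -36.9  34.7  41.7] z -8.558405861801207
328 (array([574.2, 153.3]), array([110.5, 157. ]), 2.4)
shift cm [-0.1  -0.08 -0.08] turn 0.05 | now [0.5371 0.1548 0.0642] yaw 2.55 F [-0.5  0.5 -2.9] w 0.0147 t 10.4 tilt [-4.e-04 -1.e-04 -1.e+00]
```

View pics/ins.png

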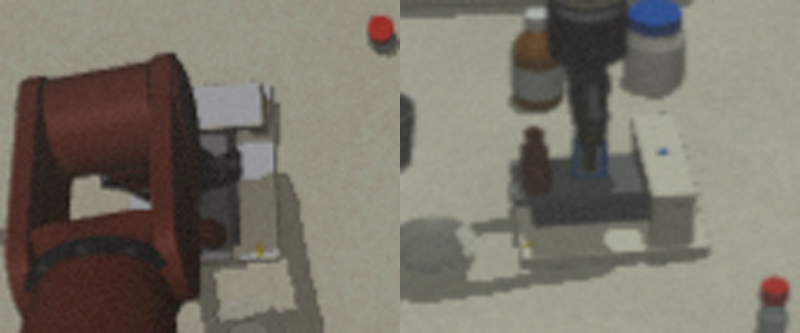

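Emit:
arm_command(
  targets="-0.1 -0.1 0 0;-0.1 -0.1 0 0;-0.1 -0.1 0.3 0;-0.1 -0.1 0.5 0;-0.1 -0.1 0.65 0;-0.1 -0.1 0.8 0;-0.1 -0.1 0.8 0;-0.1 -0.1 0.8 0",
)

```text
clock: 11.4
ee_pos: [0.5387, 0.1538, 0.0563]
ee_rot: [-0.022, 1.0, -0.0, 0.0]
wrist_force: [0.2, 0.1, -2.8]
gripper_width: 0.0149
```

```bash
python3 -c "
from h import *
go(.5382,.154,.0498,2.5)"
```

```text
shift cm [0.05 0.02 0.65] turn 0.05 | now [0.5387 0.1538 0.0563] yaw 2.55 F [ 0.2  0.1 -2.8] w 0.0149 t 11.4 tilt [ 1.e-04 -0.e+00 -1.e+00]
```

Emit:
arm_command(
  targets="0 0 0.15 0;0 0 0.3 0;0 0 0.4 0;0 0 0.4 0;0 0 0.4 0",
)

```text
clock: 12.02
ee_pos: [0.5386, 0.1538, 0.0523]
ee_rot: [-0.022, 1.0, 0.0, 0.0]
wrist_force: [-0.7, -0.1, -2.6]
gripper_width: 0.015
```

Emit:
arm_command(
  targets="0 0 0.1 0;0 0 0.2 0;0 0 0.25 0;0 0 0.25 0;0 0 0.25 0",
)

```text
clock: 12.65
ee_pos: [0.5386, 0.1538, 0.0498]
ee_rot: [-0.022, 1.0, -0.0, 0.0]
wrist_force: [0.3, 0.6, -3.3]
gripper_width: 0.015
```

Emit:
arm_command(
  targets="0 0 0.1 0;0 0 0.2 0;0 0 0.3 0;0 0 0.3 0;0 0 0.3 0",
)

```text
clock: 13.28
ee_pos: [0.5387, 0.1539, 0.047]
ee_rot: [-0.022, 1.0, -0.0, 0.0]
wrist_force: [-2.6, -0.6, 3.7]
gripper_width: 0.0149
```

Emit:
arm_command(
  targets="0 0 0.1 0;0 0 0.2 0;0 0 0.3 0;0 0 0.3 0;0 0 0.3 0",
)

```text
clock: 13.9
ee_pos: [0.5386, 0.1539, 0.0441]
ee_rot: [-0.022, 1.0, -0.0, -0.0]
wrist_force: [-3.3, -0.6, 5.1]
gripper_width: 0.015
```

Emit:
arm_command(
  targets="0.05 0 0 0;0.05 0 0.05 0;0.05 0 0.1 0;0.05 0 0.1 0;0.05 0 0.1 0",
)

```text
clock: 14.52
ee_pos: [0.5387, 0.1539, 0.0437]
ee_rot: [-0.022, 1.0, 0.0, 0.0]
wrist_force: [-4.6, -0.5, 7.5]
gripper_width: 0.0147
```

Emit:
arm_command(
  targets="0.05 0 0 0;0.1 0 0 0;0.1 0 0.05 0;0.1 0 0.1 0;0.1 0 0.1 0;0.1 0 0.1 0",
)

```text
clock: 15.28
ee_pos: [0.5387, 0.1539, 0.0437]
ee_rot: [-0.022, 1.0, 0.0, 0.001]
wrist_force: [-4.8, -1.3, 10.5]
gripper_width: 0.0151
```

```bash
python3 - <<'E'
from h import *
go(.5382,.154,.0438,2.5)
ims=[]
for n in("top","side"):
    p,q,k,kb,P=carrier_in_hand(n); w=pts(p); im=p["img"]
    print(n,len(P),"x",np.percentile(P[:,0],[.5,2,98,99.5]).round(1),"z med",np.median(P[:,2]))
    F=P[(P[:,1]<-10)]; print(" z fore/rear",[np.median(F[s,2]).round(1) for s in (F[:,0]>20,F[:,0]<-25)])
    print(" plate world z",np.nanmedian(w[k][:,2]))
    c=im[150:250,150:270] if n=="top" else im[150:220,240:324]
    ims.append(cv2.resize(c,(400,333),interpolation=2)); save(p,n+"2.png")
cv2.imwrite("pics/press.png",np.hstack(ims)[:,:,::-1])
go(.5382,.154,.0438,2.5)
E
```

```text
shift cm [ 0.05  0.02 -0.01] turn 0.05 | now [0.5387 0.1539 0.0437] yaw 2.55 F [-4.8 -1.3 10.5] w 0.0151 t 15.275 tilt [ 2.7e-03  2.0e-04 -1.0e+00]
top 181 x [-74.3 -72.9  52.   52.9] z med -10.108082586632115
 z fore/rear [np.float64(-10.2), np.float64(-9.8)]
 plate world z 0.03353677272920552
side 283 x [-75.5 -74.5  51.1  53.1] z med -8.001905143742928
 z fore/rear [np.float64(-7.7), np.float64(-8.3)]
 plate world z 0.035656780924796294
shift cm [ 0.05  0.02 -0.01] turn 0.05 | now [0.5387 0.1538 0.0437] yaw 2.55 F [-3.1 -1.3 10.2] w 0.015 t 15.375 tilt [ 2.7e-03  2.0e-04 -1.0e+00]
```

View pics/press.png

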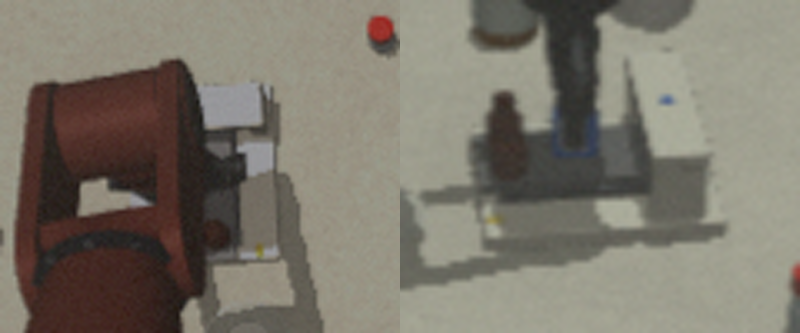

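Emit:
arm_command(
  targets="0 0 0.05 0;0 0 0.1 0;0 0 0.1 0;0 0 0.1 0;0 0 0.1 0",
)

```text
clock: 16.0
ee_pos: [0.5387, 0.1539, 0.0437]
ee_rot: [-0.022, 1.0, -0.0, 0.001]
wrist_force: [-5.8, -1.9, 16.0]
gripper_width: 0.0148
```

Pressing harder no longer moves it (z stays at 43.7 mm) while the force rises, so the seat is at its stop. Next I'll check the bystanders and hand in.

```bash
python3 - <<'E'
from h import *
a=np.load("side0.npy",allow_pickle=True).item()["img"]; p=env.get_image("side"); save(p,"final.png")
for t in("carrier2","tube_rack","amber_bottle","wash_jar","vial","cuvette_cup","dish"):
    m=env.boxes_of(p,t); print(t,[(round(b["score"],2),(np.array(b["extent"])*[560,420,560,420]).round().tolist()) for b in m[:2]])
go(.5382,.154,.0438,2.5)
print(env.sign_off())
E
```

```text
carrier2 [(0.91, [180.0, 339.0, 68.0, 60.0]), (0.83, [255.0, 173.0, 39.0, 18.0])]
tube_rack [(0.9, [336.0, 242.0, 33.0, 51.0]), (0.72, [285.0, 130.0, 20.0, 23.0])]
amber_bottle [(0.65, [251.0, 134.0, 16.0, 27.0])]
wash_jar [(0.62, [283.0, 131.0, 21.0, 22.0])]
vial [(0.48, [322.0, 206.0, 9.0, 12.0])]
cuvette_cup [(0.78, [208.0, 153.0, 20.0, 25.0])]
dish [(0.84, [220.0, 190.0, 27.0, 15.0])]
shift cm [ 0.05  0.02 -0.01] turn 0.05 | now [0.5387 0.1539 0.0437] yaw 2.55 F [-5.7 -1.  16.2] w 0.0151 t 16.4 tilt [ 0.0023 -0.     -1.    ]
the job is handed in; nothing more can be done
None
```

The brown-bottle carrier is in the dock with its hole over the pin. I handed the job in at 16.4 s with the handle still gripped and pressed down.

**What I did:** I gripped the carrier by its blue handle and lifted it level. I slid it under the bridge hole end first, lowered it and pressed the seat down.

**Last checks:**
- **Pin:** the underside went 8 mm below the pin's top with no contact force, so the hole is over the pin. I couldn't see the hidden hole directly.
- **Seat:** it went down about 6.1 mm and then stopped moving while the press rose to about 19 N, counting the carrier's weight. The plate top measured 33.5 mm (top camera) and 35.7 mm (side camera), against 34 mm expected at the stop.
- **Grip and level:** the gripper reads 15 mm on the handle, and the tool tilt is about 0.15°.

**What didn't agree:**
- **Sideways force:** about 6 N along −x remained while pressing. Backing off 1.5 mm did not reduce it, and I don't know its cause.
- **Cameras:** the two disagreed by about 3–4 mm on the bridge's y position. I relied mainly on the top camera.
- **Bystanders:** the detector found the rack, bottle, jar, vial, cup and dish in plausible places. I only compared those with the first picture by eye. It did not report the white-bottle carrier at its own place, so I have no final check on that one, though the carried load passed well above it.

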